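# Gauge the drilled depth of a leg block

## Task

Set the drilled wooden leg block in the groove of the V-rest so that its brass guide tube leans up at 45 degrees (to either side), and let go of it. Then take the red-handled gauge rod from its stand, push it gently down the tube until its collar stops on the tube's mouth, draw it right out, and finish holding it in the gripper, still, level and clear of everything, its tip about 25 cm above the bench, so that it can be read. Leave the block lying in the V-rest, reach round the left end of the tall headboard, and do not disturb the jar, paint tube and wedge.

Things in the scene. Friction and masses are not known exactly. Their poses are not given: they have to be found in the camera images.
- v_rest: Fixed aluminium V-rest on a pillar, grey base 90 x 66 x 8 mm. Origin: centre of its underside, z up. The groove runs along its y, 36 mm long; two faces, each 34 mm wide, slope up at 45 degrees to +x and -x from the groove's bottom, 40 mm above the origin. With the block in it (block y along the groove) the block's middle lies 77.5 mm up and 5 mm to the side the tube leans to.
- leg_block: Loose light-wood block, 46 x 54 x 60 mm (x, y, z), about 0.22 kg, upright on the bench. Origin: centre of its underside; z runs out of the tube. A brass guide tube, 26 mm outside, 18 mm bore, stands 20 mm out of the middle of its top; the bore is 75 mm deep from the mouth. Grip it by its y faces, 54 mm apart, which overhang the V-rest by 9 mm at each end.
- block_mid (a point): Middle of the wooden block, 30 mm from its origin along its z.
- tube_mouth (a point): Centre of the guide tube's mouth, 80 mm from the block's origin along the block's z.
- rod_stand: Fixed stand: grey base 104 x 56 x 8 mm, two black forked posts 76 mm apart along its x, at most 86 mm high, in which the gauge rod lies; lift the rod straight up out of it. Origin: centre of its underside. 66 mm between the posts are free. (A solid headboard, 0.68 m high, stands before the bench at x 0.24 to 0.34, right of y = 0.19: keep the arm pointing 35 degrees or more left of +x.)
- gauge_rod: Loose gauge rod, about 0.09 kg, level in the stand, axis 80 mm above the bench. x runs along it to the tip, z up. Origin: on the axis in the red handle, between the posts. Handle x -50 to +28 mm, 14 mm wide (y), 18 mm high (z); steel rod 10 mm thick; dark collar 30 mm in diameter at x 50 to 58 mm; tapered tip ends at x = 108 mm.
- collar_face (a point): Centre of the collar's face towards the tip, x = 58 mm on the gauge rod; this face stops on the guide tube's mouth with the tip 50 mm down the bore.
- rod_tip (a point): End of the gauge rod's tip, x = 108 mm on the gauge rod.
- ochre_jar: Bystander: small paint jar with ochre label and white lid, 48 mm in diameter, 62 mm high. Origin: centre of its underside.
- red_tube: Bystander: white and red paint tube lying flat, 34 x 108 x 18 mm. Origin: centre of its underside.
- wood_wedge: Bystander: wooden wedge, 32 x 90 x 22 mm. Origin: centre of its underside.
Not all that is in view belongs to the job. Of the things that look like the leg_block, the larger one is meant.

How it is judged:
On the way, in this order (a step that is already met when the one before it is completed fails the run):
1. block in the V-rest, tube leaning up, released (angle between leg_block's own z axis and vertical between 0.66 and 0.91 rad and angle between the y axis of leg_block and the y axis of v_rest, either way round below 0.15 rad and horizontal distance between block_mid and v_rest below 0.02 m and height (world z) of block_mid between 0.0715 and 0.0835 m and contact force between leg_block and the fingers below 0.1 N), for 0.2 s.
2. rod in the tube, collar stopped on its mouth (distance between collar_face and tube_mouth below 0.007 m and z of collar_face in the frame of leg_block below 0.0835 m and z of rod_tip in the frame of leg_block below 0.036 m and contact force between gauge_rod and leg_block above 0.5 N and contact force between gauge_rod and the fingers above 1 N), for 0.2 s.
3. rod drawn right out of the tube (z of rod_tip in the frame of leg_block above 0.085 m and contact force between gauge_rod and leg_block below 0.1 N and contact force between gauge_rod and the fingers above 1 N), for 0.2 s.
At the end, for the whole second after the job is handed in: Rod gripped, still, level within 8 degrees, touching neither block, rest nor stand; tip 18 to 32 cm, handle over 17 cm above the bench. Block untouched in the V-rest: tube leaning 45 degrees (7 either way), in line within 0.15 rad, middle within 20 mm of the rest's and 71 to 84 mm up (all of step 1 and contact force between gauge_rod and the fingers above 1 N and angle between gauge_rod's own x axis and vertical between 1.43 and 1.71 rad and height (world z) of rod_tip between 0.18 and 0.32 m and height (world z) of gauge_rod above 0.17 m and linear speed of gauge_rod below 0.03 m/s and contact force between gauge_rod and leg_block below 0.1 N and contact force between gauge_rod and v_rest below 0.1 N and contact force between gauge_rod and rod_stand below 0.1 N); the arm keeps its last pose, push and grip.
It fails at once if the rod is forced against the block with over 30 N (contact force between gauge_rod and leg_block above 30 N).
It fails at once if the paint jar is moved over 30 mm (distance of ochre_jar from where it was at the start of the episode above 0.03 m).
It fails at once if the paint tube is moved over 30 mm (distance of red_tube from where it was at the start of the episode above 0.03 m).
It fails at once if the wedge is moved over 30 mm (distance of wood_wedge from where it was at the start of the episode above 0.03 m).
It also fails if it takes over 61 s, if anything falls off the work surface, if the arm or the gripper's body presses on something with over 40 N, if the wrist force passes 120 N, or if a joint passes its speed limit or range.

## Robot

A 7-joint arm with a two-finger parallel gripper is mounted at the origin on a cart in front of the work surface, level with it; the furniture and walls round the work are solid. World frame = base frame: x ahead of the robot, y to its left, z up, the work surface at z = 0. Lengths are in m, angles in rad, forces in N, time in s.
With the tool pointing down it reaches from about 0.4 to 0.925 m from the base axis. Payload 5.6 kg.
Tool frame: the origin (TCP) lies midway between the tips of the shut fingers; the grasp point (between the pads) lies 19 mm behind it; z points along the fingers, y is the line along which they close (so a half turn about z gives the same grasp; the last joint's range is limited). The gripper opens to 85 mm and grips with 20 to 120 N. Pads are 22 mm wide; open, the fingers measure 114 mm over their backs; the gripper's body (76 mm by 85 mm) begins 54 mm behind the grasp point. The pads swing forward as they close: fully open they stand 13 mm farther back than shut.
Start: joints at [-1.163, 0.468, -0.012, 1.603, 0.006, 1.071, -0.056], TCP at [0.283, 0.585, 0.231] pointing down, gripper open.
Joint ranges: [-2.53, 2.53], [-0.31, 2.02], [-1.57, 1.55], [0.28, 2.44], [-1.29, 4.43], [0.15, 1.84], [-2.92, 2.92]. Speed limits (rad/s): [2.57, 2.57, 3.14, 3.14, 3.14, 3.14, 3.14].

## Interface

Orientations are given as a unit quaternion [w, x, y, z].
In Python, from bench import manip gives the robot as it stands. Calls block until the motion is done:
- manip.move_to(position, orientation): joint-space move of the TCP to a pose.
- manip.move_straight(position, orientation=None, feed=0.15, stop_force=None): straight line of the TCP; orientation=None keeps the orientation; feed is the mean speed in m/s. With stop_force (N) it stops when the force on the tool has changed by that much, and returns True; else False.
- manip.goto_joints(angles): joint-space move.
- manip.gripper_to(opening, grasp_force=None): finger opening in m; grasp_force is the grip in N (None keeps the last); returns when the fingers have stopped.
- manip.sleep(seconds).
- manip.inverse_kinematics(position, orientation): joint angles nearest the present ones, or None.
- manip.grab_frame(name): name is "scene" or "side" or "wrist"; returns (picture, depth): 384x512x3 uint8, red, green, blue; 384x512 float32, m along the optical axis (not along the pixel's ray), 0 where there is no reading.
- manip.get_calibration(name): a dict with "K" (3x3 intrinsics, pixels), "eye" and "attitude" of the camera in the world; the wrist camera has in their place "mount" (4x4, takes a point from camera to tool coordinates, whose origin is the TCP and whose axes are the flange's). Camera axes: x right, y down, z forward; pixel columns grow to the right and rows downward; lengths in m; the calibration is good to about 2 mm. The wrist camera is an equidistant fisheye: a pixel r from the principal point sees the ray r / f radians off the axis. A picture is of the moment at which its call begins: read the wrist's pose just before it. get_calibration takes no time and is no camera call.
A pose or a line that the arm cannot do raises manip.PlanningError and nothing moves.
- manip.sign_off(): hands the job in; it is judged then, once.
Readings, each from a call of its own:
- manip.current_time(): time.
- manip.current_joint_pos(): joint angles.
- manip.current_joint_vel(): joint speeds.
- manip.current_tau(): joint torques, N m.
- manip.current_ee_pos(): TCP position.
- manip.current_tool_rot(): TCP orientation.
- manip.current_wrist_force(): force on the tool from outside, world axes, zero at the start.
- manip.current_torque(): the same for the moment, N m.
- manip.current_width(): finger opening in m.
- manip.current_grasp_force(): force on a finger pad.
Only numpy, scipy, OpenCV 4.12 (cv2) and the standard library are available. Lean on these libraries where they do the work, as an engineer would, in place of code of your own. Each camera call takes 0.05 s, during which the arm holds its last target. There are 200 camera calls.

## Working session

There is one attempt and no reset: what is moved stays moved. The work goes in short steps, each a Python script; the robot and the scene stay as the last script left them, time stands still between calls to the robot, and variables do not carry over. Pictures are saved under pics/ and viewed, at most 11 in all, crops included, and the job is handed in when it is done.

```bash
ls; mkdir -p pics; python3 - <<'E'
from bench import manip
import cv2,numpy as np
for n in ["scene","side","wrist"]:
    p,d=manip.grab_frame(n); np.savez(f"pics/{n}0.npz",p=p,d=d); cv2.imwrite(f"pics/{n}0.png",p[:,:,::-1])
    print(n,manip.get_calibration(n))
a=[cv2.imread(f"pics/{n}0.png") for n in ["scene","side"]]
cv2.imwrite("pics/both0.png",cv2.resize(np.hstack(a),(800,300)))
print(manip.current_ee_pos(),manip.current_tool_rot(),manip.current_time())
E
```

```text
pics
scene {'K': array([[376.60562435,   0.        , 255.67175021],
       [  0.        , 376.60562435, 185.21352291],
       [  0.        ,   0.        ,   1.        ]]), 'eye': array([0.83016984, 0.64399058, 0.91345119]), 'attitude': array([-0.09091635,  0.35006969,  0.90632298, -0.21854997])}
side {'K': array([[386.97995513,   0.        , 258.36880892],
       [  0.        , 386.97995513, 185.57363705],
       [  0.        ,   0.        ,   1.        ]]), 'eye': array([ 0.33531775, -0.43273482,  0.45171758]), 'attitude': array([-0.53648014,  0.83468345, -0.11146424,  0.05539247])}
wrist {'K': array([[297.31863964,   0.        , 254.25213185],
       [  0.        , 297.31863964, 188.19054377],
       [  0.        ,   0.        ,   1.        ]]), 'mount': array([[ 3.61459969e-04, -9.56012383e-01, -2.93326087e-01,
         7.51940711e-02],
       [ 9.99999846e-01,  4.69142953e-04, -2.96756964e-04,
        -2.27210953e-04],
       [ 4.21315199e-04, -2.93325934e-01,  9.56012405e-01,
        -1.41934750e-01],
       [ 0.00000000e+00,  0.00000000e+00,  0.00000000e+00,
         1.00000000e+00]])}
[0.28304443 0.58468657 0.23055545] [-9.14360532e-05  2.23512352e-01  9.74700865e-01 -6.65574046e-04] 0.15
```

View pics/scene0.png

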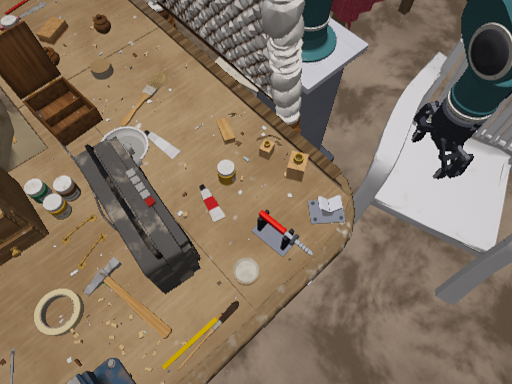

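View pics/side0.png

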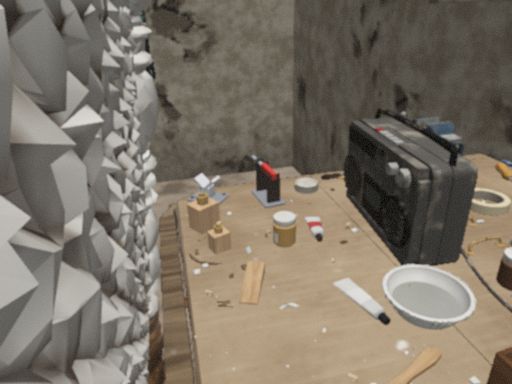

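View pics/wrist0.png

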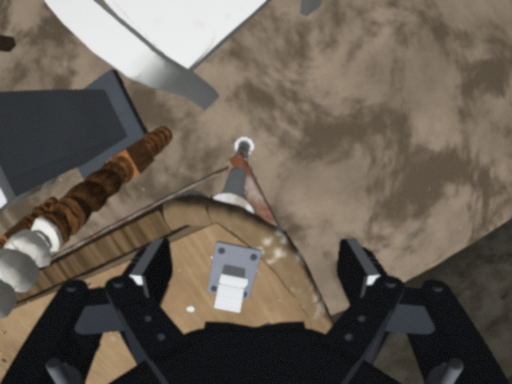

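The scene view shows the large block at about (297,163), the decoy at (267,148), the jar at (227,172), the red tube at (212,202), the wedge at (225,130), the rod and stand at (280,235), and the V-rest at (327,210). The wrist view shows the V-rest at (232,275).

```bash
cat > h.py <<'E'
import numpy as np, cv2
from scipy.spatial.transform import Rotation as R
from bench import manip
def rot(q): return R.from_quat(np.roll(q,-1))
def quat(r): return np.roll(r.as_quat(),1)
def cam(n,pose=None):
    c=manip.get_calibration(n)
    if n!="wrist": return c["K"],rot(c["attitude"]).as_matrix(),np.array(c["eye"])
    p,q=pose; M=c["mount"]; Rt=rot(q).as_matrix()
    return c["K"],Rt@M[:3,:3],Rt@M[:3,3]+p
def rays(n,uv,C):
    K,A,e=C; uv=np.atleast_2d(uv).astype(float)
    x=(uv-K[:2,2])/np.array([K[0,0],K[1,1]])
    if n!="wrist": d=np.c_[x,np.ones(len(x))]
    else:
        r=np.linalg.norm(x,axis=1,keepdims=True)+1e-12
        d=np.c_[x/r*np.sin(r),np.cos(r)]
    return d@A.T
def plane(n,uv,z,C):
    d=rays(n,uv,C); return C[2]+d*((z-C[2][2])/d[:,2])[:,None]
def cloud(n,dep,C):
    """points per pixel from depth (along optical axis)"""
    h,w=dep.shape; uv=np.stack(np.meshgrid(np.arange(w),np.arange(h)),-1).reshape(-1,2)
    d=rays(n,uv,C); k=dep.reshape(-1)/np.maximum(d@C[1][:,2],.05)
    P=C[2]+d*k[:,None]; P[dep.reshape(-1)==0]=np.nan
    return P.reshape(h,w,3)
def shot(n,name):
    pose=(np.array(manip.current_ee_pos()),np.array(manip.current_tool_rot()))
    p,d=manip.grab_frame(n); cv2.imwrite(f"pics/{name}.png",p[:,:,::-1])
    np.savez(f"pics/{name}.npz",p=p,d=d,pos=pose[0],q=pose[1]); return p,d,cam(n,pose)
E
python3 - <<'E'
from h import *
z=np.load("pics/scene0.npz");p,d=z["p"],z["d"];C=cam("scene");P=cloud("scene",d,C)
hsv=cv2.cvtColor(p,cv2.COLOR_RGB2HSV)
def box(u0,u1,v0,v1,name):
    Q=P[v0:v1,u0:u1].reshape(-1,3);Q=Q[np.isfinite(Q[:,0])]; 
    print(name,"bench z med",np.median(Q[:,2]).round(4))
    T=Q[Q[:,2]>.012]
    if len(T): print("  min",T.min(0).round(3),"max",T.max(0).round(3),"mean",T.mean(0).round(3))
    return T
for n,b in dict(block=(282,315,146,184),small=(256,277,136,159),jar=(215,238,158,186),tube=(195,228,182,224),wedge=(214,238,114,146),rod=(248,316,205,258),vrest=(305,348,192,226)).items():
    T=box(*b,n)
    zz=T[:,2].max(); top=T[T[:,2]>zz-.012]; print("  topband",zz.round(4),top.mean(0).round(3),len(top))
T=box(282,315,146,184,"b"); t=T[(T[:,2]>.055)&(T[:,2]<.066)]; print(cv2.minAreaRect((t[:,:2]*1000).astype(np.float32)))
m=(hsv[...,1]>170)&((hsv[...,0]<8)|(hsv[...,0]>172)); m[:205]=0;m[260:]=0;m[:,:250]=0;m[:,320:]=0
Q=P[m];Q=Q[Q[:,2]>.06];c=Q.mean(0);print("handle",len(Q),c.round(4),np.linalg.svd(Q[:,:2]-c[:2])[2][0])
img=cv2.resize(p[105:265,180:360,::-1],None,fx=3.5,fy=3.5,interpolation=cv2.INTER_CUBIC);cv2.imwrite("pics/crop1.png",img)
E
```

```text
block bench z med 0.0013
  min [0.358 0.314 0.012] max [0.431 0.378 0.084] mean [0.402 0.35  0.055]
  topband 0.084 [0.394 0.346 0.079] 56
small bench z med 0.0032
  min [0.388 0.227 0.012] max [0.435 0.267 0.057] mean [0.417 0.25  0.036]
  topband 0.0567 [0.414 0.247 0.051] 28
jar bench z med 0.0277
  min [0.527 0.21  0.013] max [0.572 0.257 0.066] mean [0.553 0.239 0.051]
  topband 0.066 [0.549 0.234 0.061] 230
tube bench z med 0.0007
  min [0.561 0.207 0.012] max [0.642 0.27  0.024] mean [0.62  0.241 0.015]
  topband 0.0237 [0.62  0.241 0.015] 146
wedge bench z med 0.0015
  min [0.434 0.099 0.012] max [0.482 0.155 0.024] mean [0.458 0.131 0.017]
  topband 0.024 [0.458 0.131 0.017] 153
rod bench z med 0.0011
  min [0.444 0.393 0.012] max [0.591 0.549 0.097] mean [0.57  0.459 0.076]
  topband 0.0968 [0.568 0.456 0.088] 287
vrest bench z med 0.0065
  min [0.388 0.443 0.012] max [0.456 0.527 0.066] mean [0.421 0.487 0.049]
  topband 0.0659 [0.42  0.485 0.06 ] 160
b bench z med 0.0013
  min [0.358 0.314 0.012] max [0.431 0.378 0.084] mean [0.402 0.35  0.055]
((393.978759765625, 344.9179382324219), (55.76884841918945, 45.977298736572266), 31.150606155395508)
handle 206 [0.5714 0.4312 0.0876] [-0.11226686  0.99367809]
```

View pics/crop1.png

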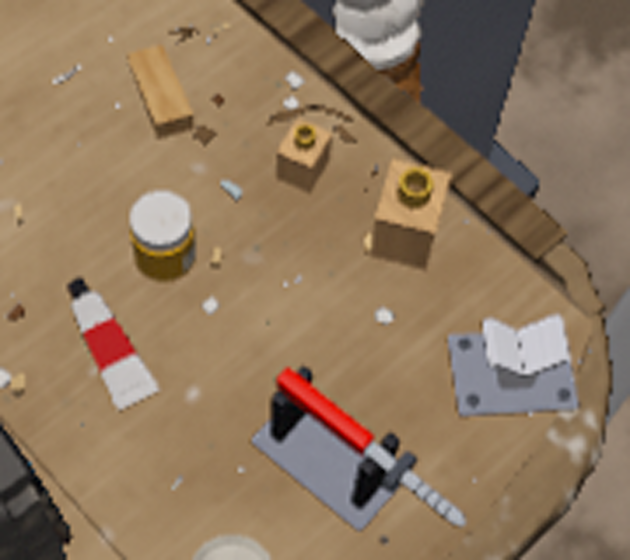

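The crop shows an upright large block, the V-rest, and the rod with its tip towards +y. The depth heights match the given sizes. Next I'll look from nearer with the wrist camera.

```bash
python3 - <<'E'
from h import *
q=manip.current_tool_rot()
manip.move_to([.39,.45,.30],q); a=shot("wrist","w1")
manip.move_to([.53,.47,.30],q); b=shot("wrist","w2")
print(rot(q).as_matrix().round(3),manip.current_time())
cv2.imwrite("pics/w12.png",cv2.resize(np.hstack([a[0],b[0]])[:,:,::-1],(800,300)))
for p,d,C in (a,b):
    P=cloud("wrist",d,C); hsv=cv2.cvtColor(p,cv2.COLOR_RGB2HSV)
    def sel(x0,x1,y0,y1,z0,z1): 
        with np.errstate(invalid='ignore'): m=(P[...,0]>x0)&(P[...,0]<x1)&(P[...,1]>y0)&(P[...,1]<y1)&(P[...,2]>z0)&(P[...,2]<z1)
        return m
    def rect(m,n):
        Q=P[m]; 
        if len(Q)>5: print(n,len(Q),Q.mean(0).round(4),cv2.minAreaRect((Q[:,:2]*1000).astype(np.float32)))
    rect(sel(.34,.45,.29,.40,.055,.066),"blocktop")
    rect(sel(.34,.45,.29,.40,.074,.09),"mouth")
    rect(sel(.36,.49,.42,.55,.004,.012),"vbase")
    rect(sel(.36,.49,.42,.55,.055,.075),"vtips")
    rect(sel(.36,.49,.42,.55,.030,.075),"vwings")
    red=(hsv[...,1]>150)&((hsv[...,0]<8)|(hsv[...,0]>172))
    rect(red&sel(.45,.65,.36,.6,.06,.11),"handle")
    rect(sel(.45,.65,.36,.6,.004,.012),"standbase")
    rect(sel(.45,.65,.36,.6,.07,.11),"rod+posts")
E
```

```text
[[-0.9    0.436 -0.   ]
 [ 0.436  0.9   -0.001]
 [-0.    -0.001 -1.   ]] 1.6417
blocktop 930 [0.3902 0.3474 0.0595] ((391.826904296875, 344.708740234375), (54.30590057373047, 46.53398895263672), 31.152780532836914)
mouth 174 [0.3917 0.3459 0.0785] ((391.468505859375, 345.5003356933594), (24.261150360107422, 24.346668243408203), 77.14160919189453)
vbase 1370 [0.4065 0.4847 0.0073] ((417.54229736328125, 482.6792907714844), (67.57218933105469, 89.7764892578125), 51.552852630615234)
vtips 538 [0.4174 0.4837 0.0597] ((418.23895263671875, 483.43048095703125), (35.55421447753906, 59.19097900390625), 51.81704330444336)
vwings 1126 [0.4181 0.4828 0.0531] ((433.2985534667969, 474.85345458984375), (42.96647644042969, 98.19683837890625), 61.154632568359375)
handle 608 [0.5658 0.4315 0.0853] ((570.9447631835938, 431.20159912109375), (20.597745895385742, 76.41576385498047), 6.8444695472717285)
standbase 1504 [0.5602 0.4451 0.0072] ((552.2635498046875, 443.1757507324219), (197.96263122558594, 118.82341003417969), 3.0628347396850586)
rod+posts 1121 [0.5626 0.4511 0.0838] ((563.15771484375, 470.93338
[... 460 characters left out ...]
51.18442153930664)
vtips 569 [0.4185 0.4838 0.0599] ((418.0491943359375, 483.4665832519531), (35.37453079223633, 58.72737121582031), 51.58415222167969)
vwings 1239 [0.4181 0.4839 0.0531] ((434.1851806640625, 474.7380065917969), (43.99383544921875, 97.71344757080078), 61.83501434326172)
handle 701 [0.5677 0.4309 0.0869] ((571.5621948242188, 431.4808654785156), (19.970359802246094, 75.6497802734375), 5.974819183349609)
standbase 1623 [0.5414 0.4478 0.0073] ((549.4964599609375, 441.18585205078125), (113.46981048583984, 199.73577880859375), 89.32579803466797)
rod+posts 1653 [0.5638 0.4625 0.085 ] ((564.5103759765625, 471.3759460449219), (34.18189239501953, 156.39349365234375), 6.536691188812256)
```

View pics/w12.png

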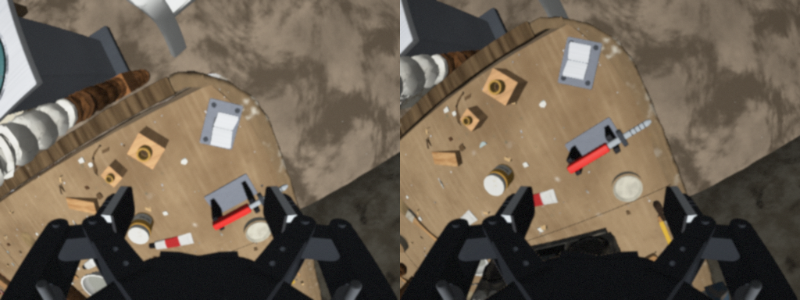

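```bash
cat > geo.py <<'E'
from h import *
def u(deg): a=np.radians(deg); return np.array([np.cos(a),np.sin(a),0])
Z=np.array([0,0,1.])
def frame(zt,yt): 
    x=np.cross(yt,zt); return quat(R.from_matrix(np.c_[x,yt,zt]))
BM=np.array([.3918,.3449,.030]); BY=u(31.5)
VR=np.array([.4183,.4835,0]); VY=u(51.6)
GZ=.005  # grasp point above block middle along the tube axis
ROD=np.array([.5685,.4423,.080]); RX=u(96.5)
def lean(side): # side +1: to 141.6 deg, -1: to -38.4
    h=side*u(141.6); return h,(h+Z)/np.sqrt(2)
E
python3 - <<'E'
from geo import *
def ik(p,q):
    try: j=manip.inverse_kinematics(p,q)
    except Exception as e: return None
    return None if j is None else np.round(j,2)
for s in (1,-1):
    print("grasp",s,ik(BM+Z*(GZ-.019),frame(-Z,s*BY)),ik(BM+Z*(GZ-.019+.12),frame(-Z,s*BY)))
for side in (1,-1):
    h,t=lean(side); mid=VR+.005*h+.0775*Z
    for s in (1,-1):
        q=frame(-t,s*VY)
        for up in (0,.08): print("place",side,s,up,ik(mid+t*(GZ-.019)+up*Z,q))
for s in (1,-1): print("rod",s,ik(ROD-.019*Z,frame(-Z,np.cross(-Z,s*RX))))
for side in (1,-1):
    h,t=lean(side); mid=VR+.005*h+.0775*Z; o=mid+t*(.05+.058)
    a=(h-Z)/np.sqrt(2)
    for phi in range(-90,91,30):
        z=R.from_rotvec(t*np.radians(phi)).apply(a)
        for s in (1,-1):
            q=frame(z,np.cross(z,s*-t))
            print("ins",side,phi,s,ik(o+.019*z,q),ik(o+.019*z+.1*t,q), z.round(2))
E
```

```text
grasp 1 [-0.89  0.59  0.13  2.05 -0.14  0.52 -0.11] [-0.92  0.38  0.16  2.   -0.09  0.77 -0.16]
grasp -1 [-0.48  0.63 -0.38  2.02  0.41  0.57  2.55] [-0.43  0.42 -0.43  1.97  0.25  0.8   2.69]
place 1 1 0 [-1.52  0.85  0.41  1.7   0.54  0.98 -0.68]
place 1 1 0.08 [-1.5   0.72  0.37  1.69  0.57  1.09 -0.64]
place 1 -1 0 [-1.04  0.84 -0.28  1.66  0.99  1.27  2.16]
place 1 -1 0.08 [-1.01  0.73 -0.32  1.65  0.95  1.36  2.25]
place -1 1 0 [-0.46  0.85 -0.18  1.62 -0.7   1.08  0.77]
place -1 1 0.08 [-0.48  0.73 -0.15  1.61 -0.7   1.18  0.7 ]
place -1 -1 0 [-1.02  0.94  0.66  1.66 -1.22  1.48 -2.06]
place -1 -1 0.08 [-1.15  0.91  0.88  1.66 -1.26  1.65 -2.1 ]
rod 1 [-0.86  0.77  0.24  1.53 -0.22  0.87 -0.44]
rod -1 [-0.49  0.8  -0.33  1.5   0.3   0.9   2.33]
ins 1 -90 1 [-1.24  0.92  0.09  2.37  2.86  1.69 -0.9 ] [-1.31  0.72 -0.03  2.37  2.71  1.54 -0.75] [ 0.62  0.78 -0.  ]
ins 1 -90 -1 [-2.14  1.61  1.08  2.41  2.64  1.26  1.09] [-1.91  0.87  0.65  2.41  2.65  1.35  1.92] [ 0.62  0.78 -0.  ]
ins 1 -60 1 [ 0.19  1.41 -1.35  2.29  2.93  0.75  0.69] [-0.    1.07 -1.33  2.3   2.85  0.81  0.3
[... 1705 characters left out ...]
77  0.94  2.14  1.33  0.23 -1.35] [-1.7   0.57  0.94  2.13  1.35  0.27 -1.13] [ 0.79  0.01 -0.61]
ins -1 30 -1 [-1.83  0.77  0.93  2.14  1.34  0.24  1.79] [-1.33  0.43  0.44  2.11  1.51  0.53  1.95] [ 0.79  0.01 -0.61]
ins -1 60 1 [-0.57  0.7  -0.45  2.33  2.62  1.19 -1.93] [ 0.12  0.83 -1.11  2.29  2.63  1.13 -1.41] [ 0.82  0.46 -0.35]
ins -1 60 -1 [-0.57  0.7  -0.45  2.33  2.62  1.19  1.21] [ 0.12  0.83 -1.11  2.29  2.63  1.13  1.74] [ 0.82  0.46 -0.35]
ins -1 90 1 [-1.82  2.01  1.29  2.39  2.65  1.5   2.22] [-1.51  1.58  1.31  2.38  2.98  1.78  2.53] [ 0.62  0.78 -0.  ]
ins -1 90 -1 [-1.82  2.01  1.29  2.39  2.65  1.5  -0.92] [-1.51  1.58  1.31  2.38  2.98  1.78 -0.61] [ 0.62  0.78 -0.  ]
```

```bash
python3 - <<'E'
from geo import *
q=frame(-Z,BY); g=BM+Z*(GZ-.019)
manip.gripper_to(.085,60)
manip.move_to(g+.12*Z,q); manip.move_straight(g,q,feed=.12)
print(manip.current_wrist_force())
manip.gripper_to(.04,60); print("width",manip.current_width(),manip.current_grasp_force())
manip.move_straight(g+.14*Z,q,feed=.15); print("width",manip.current_width(),manip.current_joint_pos())
h,t=lean(1); mid=VR+.005*h+.0775*Z; qp=frame(-t,VY); p=mid+t*(GZ-.019)
print(np.round(manip.inverse_kinematics(p+.07*Z,qp),2))
manip.move_to(p+.07*Z,qp); shot("wrist","w3"); shot("scene","s3")
print("width",manip.current_width(),manip.current_ee_pos(),p+.07*Z,manip.current_time())
a=[cv2.imread(f"pics/{n}.png") for n in ("w3","s3")]; cv2.imwrite("pics/b3.png",cv2.resize(np.hstack(a),(800,300)))
E
```

```text
[-0.70302611 -0.10508122 -0.06317602]
width 0.05348987826164674 64.14534911513329
width 0.05347751696750055 [-0.92643421  0.3499451   0.16912324  1.99168003 -0.07975208  0.80818341
 -0.16222941]
[-1.47  0.73  0.33  1.69  0.6   1.1  -0.67]
width 0.0535362317530327 [0.42319701 0.47871512 0.13728151] [0.4221397  0.48045669 0.13760051] 6.25
```

View pics/b3.png

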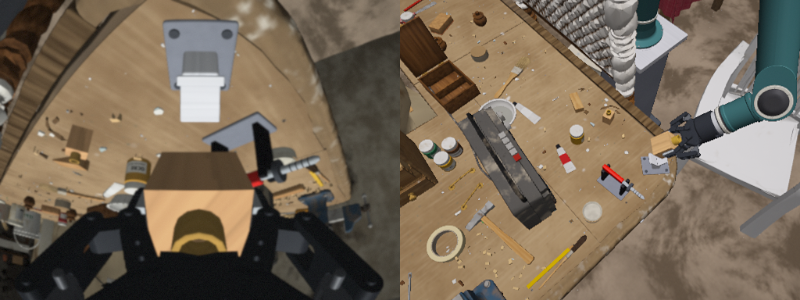

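The block is held above the V-rest with its tube leaning left, and the groove is in line in the wrist view at (200,80). Next I lower it.

```bash
python3 - <<'E'
from geo import *
h,t=lean(1); mid=VR+.005*h+.0775*Z; qp=frame(-t,VY); p=mid+t*(GZ-.019)
manip.move_straight(p+.008*Z,qp,feed=.1)
print(manip.move_straight(p-.003*Z,qp,feed=.02,stop_force=6),manip.current_ee_pos()-p,manip.current_wrist_force())
manip.gripper_to(.08); manip.sleep(.2)
manip.move_straight(manip.current_ee_pos()+.12*t,qp,feed=.15)
manip.sleep(.3)
def chk(n,nm):
    p_,d,C=shot(n,nm); P=cloud(n,d,C)
    with np.errstate(invalid='ignore'): m=(np.linalg.norm(P[...,:2]-mid[:2],axis=-1)<.09)&(P[...,2]>.045)
    return p_,P,m
p_,P,m=chk("wrist","w4")
print(P[m].mean(0),P[m].max(0),m.sum(),manip.current_time())
ps,_,_=shot("scene","s4"); crop=cv2.resize(ps[150:260,250:390],(509,400),interpolation=cv2.INTER_CUBIC); 
cv2.imwrite("pics/b4.png",cv2.resize(np.hstack([cv2.resize(p_,(533,400)),crop])[:,:,::-1],(800,307)))
E
```

```text
True [-0.00041891  0.00074624  0.00028756] [-0.61107981  2.00732265  2.27662922]
[0.3948052  0.50224642 0.09149774] [0.43030023 0.56748207 0.17136416] 5062 9.3333
```

View pics/b4.png

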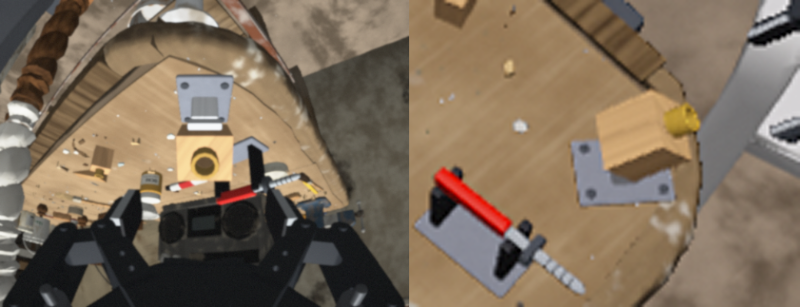

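The block lies in the V-rest with the tube leaning left; its mouth is at about (205,165) in the left image. Next I measure the tube axis and the rod exactly.

```bash
python3 - <<'E'
from geo import *
h,t=lean(1); mid=VR+.005*h+.0775*Z
B=np.c_[np.cross(VY,t),VY,t]
for n,f in (("wrist","w4"),("scene","s4")):
    z=np.load(f"pics/{f}.npz"); C=cam(n,(z["pos"],z["q"])); P=cloud(n,z["d"],C)
    L=(P-mid)@B
    with np.errstate(invalid='ignore'):
        m=(abs(L[...,2]-.03)<.008)&(abs(L[...,0])<.03)&(abs(L[...,1])<.033)
        ring=(abs(L[...,2]-.05)<.008)&(np.hypot(L[...,0],L[...,1])<.022)
    Q=P[m]; 
    if len(Q)>50:
        c=Q.mean(0); nrm=np.linalg.svd(Q-c,full_matrices=False)[2][2]; nrm*=np.sign(nrm@t)
        r=cv2.minAreaRect((L[m][:,:2]*1000).astype(np.float32))
        print(f,len(Q),"tilt deg",np.degrees(np.arccos(nrm[2])).round(2),"azim",np.degrees(np.arctan2(nrm[1],nrm[0])).round(2),"off t",((c-mid)@t-.03).round(4),r)
    if ring.sum()>10: print(" ring",ring.sum(),L[ring].mean(0).round(4),cv2.minAreaRect((L[ring][:,:2]*1000).astype(np.float32)))
# rod: handle top face, and rod axis
for f in ("w1","w2"):
    z=np.load(f"pics/{f}.npz"); C=cam("wrist",(z["pos"],z["q"])); P=cloud("wrist",z["d"],C)
    hsv=cv2.cvtColor(z["p"],cv2.COLOR_RGB2HSV); red=(hsv[...,1]>140)&((hsv[...,0]<8)|(hsv[...,0]>172))
    with np.errstate(invalid='ignore'): m=red&(P[...,2]>.0865)&(P[...,2]<.1)&(P[...,1]>.36)&(P[...,0]>.5)
    print(f,P[m].mean(0).round(4),cv2.minAreaRect((P[m][:,:2]*1000).astype(np.float32)))
j=lambda p,q: np.round(manip.inverse_kinematics(p,q),2)
print(manip.current_joint_pos().round(2))
o=mid+t*.108; a=(h-Z)/np.sqrt(2)
for phi in (0,10,20,30):
    zz=R.from_rotvec(t*np.radians(phi)).apply(a)
    for s in (1,-1): print(phi,s,j(o+.019*zz+.1*t,frame(zz,np.cross(zz,-s*t))))
E
```

```text
w4 3105 tilt deg 45.91 azim 141.56 off t -0.0003 ((-0.8004150390625, 0.10176467895507812), (46.22130584716797, 54.5193977355957), 0.17816533148288727)
 ring 659 [-0.0014  0.0002  0.0484] ((-0.9937152862548828, 0.25787353515625), (25.03426742553711, 25.360248565673828), 41.7747688293457)
s4 236 tilt deg 40.63 azim 139.28 off t -0.0011 ((2.3264541625976562, 0.8329505920410156), (48.45347213745117, 56.50968551635742), 0.5157880187034607)
 ring 70 [0.0031 0.0018 0.0468] ((2.4487476348876953, 2.054126739501953), (25.381624221801758, 23.885562896728516), 68.91382598876953)
w1 [0.5675 0.4321 0.0883] ((568.063720703125, 431.434326171875), (14.926279067993164, 76.88648986816406), 5.3332953453063965)
w2 [0.5683 0.4327 0.0885] ((568.7726440429688, 431.533203125), (14.042126655578613, 75.83155059814453), 6.078469276428223)
[-1.55  0.74  0.29  1.6   0.55  1.22 -0.7 ]
0 1 [-1.13  0.61  0.43  1.72 -1.08  1.3  -2.43]
0 -1 [-0.78  0.58 -0.06  1.7  -0.86  1.12  0.57]
10 1 [-1.25  0.73  0.63  1.6  -1.08  1.56 -2.44]
10 -1 [-0.74  0.67 -0.14  1.56 -0.71  1.28  0.45]
20 1 [-0.87  0.75  0.03  1.43 -0.72  1.51 -2.69]
20 -1 [-0.76  0.75 -0.15  1.42 -0.62  1.46  0.39]
30 1 [-0.71  0.86 -0.29  1.28 -0.48  1.62 -2.86]
30 -1 [-0.79  0.84 -0.14  1.28 -0.57  1.65  0.35]
```

```bash
cat >> geo.py <<'E'
ROD=np.array([.5673,.4424,.080]); RX=u(96)
h,t=lean(1); mid=VR+.005*h+.0775*Z
B=np.c_[np.cross(VY,t),VY,t]
MOUTH=mid+B@np.array([-.001,.0002,.05])
def ins(phi,s):
    zz=R.from_rotvec(t*np.radians(phi)).apply((h-Z)/np.sqrt(2)); return zz,frame(zz,np.cross(zz,-s*t))
E
python3 - <<'E'
from geo import *
q=frame(-Z,np.cross(-Z,RX)); g=ROD-.019*Z
manip.move_straight(manip.current_ee_pos()+.12*Z)
manip.move_to(g+.15*Z,q); manip.gripper_to(.05,50)
manip.move_straight(g+.002*Z,q,feed=.1); print(manip.current_wrist_force(),manip.current_ee_pos()-g)
manip.gripper_to(.0,50); print("width",manip.current_width(),manip.current_grasp_force())
manip.move_straight(g+.22*Z,q,feed=.15); print("width",manip.current_width(),manip.current_joint_pos().round(2))
# pre-insertion postures
for phi in (0,10,20):
    for d in (0,.05,.10):
        o=MOUTH+t*(.058+d)
        for s in (1,-1):
            zz,qi=ins(phi,s); print(phi,d,s,np.round(manip.inverse_kinematics(o+.019*zz,qi),2),np.round(manip.inverse_kinematics(o+.019*zz+.12*Z,qi),2) if d==.1 else "")
p,d,C=shot("wrist","w5"); print(manip.current_time())
E
```

```text
[-0.10288733  0.21351302 -1.04590969] [0.0004278  0.00031567 0.00283783]
width 0.013043267463248671 49.47625279426575
width 0.01311047802313339 [-0.89  0.56  0.28  1.37 -0.15  1.24 -0.49]
0 0 1 [-1.05  0.74  0.47  1.72 -1.12  1.33 -2.25] 
0 0 -1 [-0.55  0.71 -0.24  1.68 -0.73  1.05  0.63] 
0 0.05 1 [-1.11  0.68  0.48  1.73 -1.12  1.32 -2.33] 
0 0.05 -1 [-0.6   0.65 -0.24  1.69 -0.75  1.06  0.57] 
0 0.1 1 [-1.18  0.62  0.49  1.73 -1.11  1.32 -2.41] [-1.23  0.49  0.57  1.64 -1.03  1.44 -2.59]
0 0.1 -1 [-0.66  0.6  -0.23  1.69 -0.77  1.06  0.51] [-0.69  0.46 -0.19  1.6  -0.75  1.24  0.36]
10 0 1 [-1.07  0.82  0.51  1.58 -1.03  1.5  -2.32] 
10 0 -1 [-0.59  0.78 -0.21  1.55 -0.62  1.24  0.54] 
10 0.05 1 [-1.13  0.76  0.52  1.59 -1.03  1.5  -2.39] 
10 0.05 -1 [-0.64  0.73 -0.22  1.56 -0.64  1.24  0.48] 
10 0.1 1 [-1.19  0.71  0.53  1.59 -1.04  1.51 -2.47] [-1.23  0.59  0.6   1.51 -1.    1.65 -2.62]
10 0.1 -1 [-0.68  0.68 -0.23  1.55 -0.66  1.25  0.42] [-0.7   0.55 -0.2   1.47 -0.67  1.42  0.29]
20 0 1 [-1.08  0.9   0.54  1.45 -0.96  1.67 -2.37] 
20 0 -1 [-0.64  0.86 -0.19  1.41 -0.54  1.43  0.48] 
20 0.05 1 [-1.14  0.85  0.55  1.46 -0.97  1.68 -2.43] 
20 0.05 -1 [-0.68  0.81 -0.2   1.42 -0.57  1.44  0.42] 
20 0.1 1 [-1.19  0.8   0.56  1.46 -0.99  1.7  -2.5 ] [-1.12  0.66  0.43  1.37 -0.89  1.77 -2.69]
20 0.1 -1 [-0.72  0.76 -0.21  1.42 -0.59  1.44  0.36] [-0.73  0.65 -0.2   1.33 -0.61  1.61  0.25]
15.4167
```

View pics/w5.png

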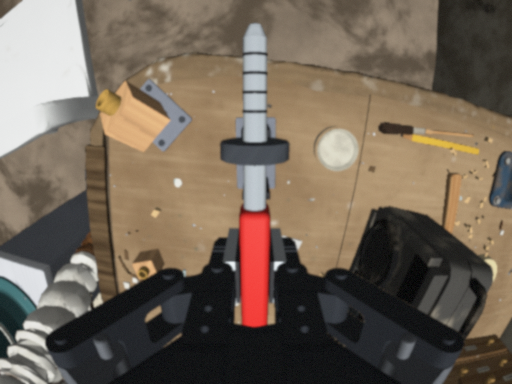

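The rod is held straight, with its tip at (254,28), its collar at row 150 and in line with the tool's x. I'll measure its pitch in the hand and go to the pre-insertion pose.

```bash
python3 - <<'E'
from geo import *
z=np.load("pics/w5.npz"); C=cam("wrist",(z["pos"],z["q"])); P=cloud("wrist",z["d"],C)
L=(P-z["pos"])@rot(z["q"]).as_matrix()
for r in (30,45,70,85,110,125,195): print(r,L[r,254].round(4))
with np.errstate(invalid='ignore'):
    m=(abs(L[...,2]+.02)<.02)&(abs(L[...,1])<.02)&(L[...,0]>.03)
print("xmax",L[m][:,0].max(), "y mean tip",L[m&(L[...,0]>.07)][:,1].mean())
o=MOUTH+t*(.058+.08); zz,qi=ins(0,1)
manip.move_to(o+.019*zz+.14*Z,qi); print(manip.current_joint_pos().round(2))
manip.move_straight(o+.019*zz,qi,feed=.15); manip.sleep(.2)
print(manip.current_ee_pos()-o-.019*zz)
p,d,C=shot("wrist","w6"); shot("scene","s6"); print(manip.current_time())
E
```

```text
30 [ 0.104  -0.0005 -0.0196]
45 [ 0.0973 -0.0005 -0.0211]
70 [ 0.087  -0.0005 -0.0207]
85 [ 0.0808 -0.0005 -0.0208]
110 [ 0.0706 -0.0005 -0.0208]
125 [ 0.0644 -0.0005 -0.0195]
195 [ 0.0344 -0.0005 -0.0203]
xmax 0.10768230493444411 y mean tip -0.0003531227823719015
[-1.21  0.49  0.57  1.63 -1.02  1.47 -2.59]
[0.00025255 0.0003065  0.00101209]
18.6167
```

View pics/w6.png

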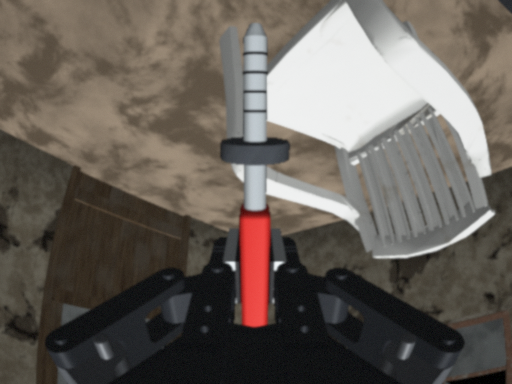

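The rod is still in line, and its axis sits at tool z = -16 mm rather than -19 mm, as the grasp height implies. The mouth is just out of frame above. I'll correct for this and go in gently.

```bash
python3 - <<'E'
from geo import *
zz,qi=ins(0,1)
tgt=lambda d: MOUTH+t*(.058+d)+.016*zz
manip.move_straight(tgt(.06),qi,feed=.08); manip.sleep(.2)
print(manip.current_wrist_force())
hit=manip.move_straight(tgt(.03),qi,feed=.04,stop_force=4); e=manip.current_ee_pos()-tgt(0)
print("hit",hit,(e@B).round(4),e@zz,manip.current_wrist_force(),manip.current_joint_pos().round(2))
p,d,C=shot("wrist","w7"); s,_,_=shot("scene","s7"); print(manip.current_time())
crop=cv2.resize(s[150:260,250:390],(509,400),interpolation=cv2.INTER_CUBIC)
cv2.imwrite("pics/b7.png",cv2.resize(np.hstack([cv2.resize(p,(533,400)),crop])[:,:,::-1],(800,307)))
E
```

```text
[ 0.86973312  0.16882196 -1.2124639 ]
hit False [-0.      0.0001  0.0302] 3.312333920053e-05 [-0.17453198  0.59321402 -0.12857878] [-1.11  0.71  0.52  1.73 -1.13  1.35 -2.29]
20.2167
```

View pics/b7.png

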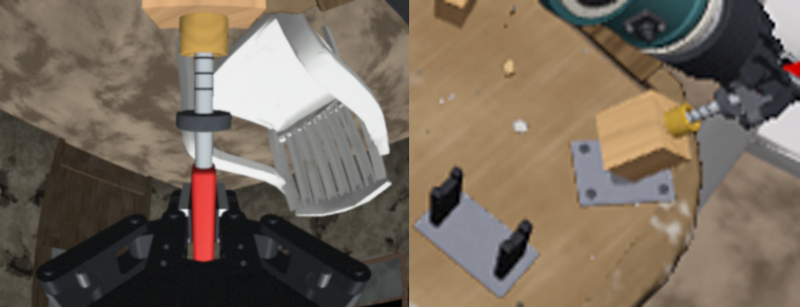

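The tip is inside the tube and centred, with the tube at (203,35) and the rod at (204,80). I'll push on to the collar stop, hold, and then draw the rod out.

```bash
python3 - <<'E'
from geo import *
zz,qi=ins(0,1)
tgt=lambda d: MOUTH+t*(.058+d)+.016*zz
manip.sleep(.2); f0=manip.current_wrist_force()
hit=manip.move_straight(tgt(-.005),qi,feed=.02,stop_force=6)
for i in range(3):
    e=(manip.current_ee_pos()-tgt(0))@B; f=manip.current_wrist_force()-f0
    print(hit,e.round(4),"axial",(f@t).round(2),"f",np.round(f,1)); manip.sleep(.25)
shot("wrist","w8"); print(manip.current_time())
E
```

```text
True [-0.0006 -0.0001 -0.0002] axial 2.65 f [-0.1  1.2  3. ]
True [-0.001  -0.0003 -0.0002] axial 3.46 f [0.1 1.1 4.3]
True [-0.001  -0.0004 -0.0002] axial 4.55 f [-0.7  1.2  5.2]
22.6333
```

```bash
python3 - <<'E'
from geo import *
zz,qi=ins(0,1)
manip.move_straight(manip.current_ee_pos()+.11*t,qi,feed=.06); manip.sleep(.4)
print("width",manip.current_width(),manip.current_grasp_force())
manip.move_straight(manip.current_ee_pos()+.08*Z,qi,feed=.12)
p=np.array([.36,.56,.234]); q=frame(-Z,np.cross(-Z,-h)); p2=p+.06*Z
print(np.round(manip.inverse_kinematics(p2,q),2),manip.current_joint_pos().round(2))
manip.move_to(p2,q); manip.move_straight(p,q,feed=.08); manip.sleep(.6)
print(manip.current_ee_pos(),manip.current_grasp_force(),manip.current_joint_pos().round(2))
w,d,C=shot("wrist","w9"); s,ds,Cs=shot("scene","s9"); print(manip.current_time())
P=cloud("wrist",d,C); T=(P-manip.current_ee_pos())@rot(q).as_matrix()
for r in (35,70,110,195): print(r,P[r,254].round(4))
P=cloud("wrist",d,C); L=(P-mid)@B
with np.errstate(invalid='ignore'): m=(abs(L[...,2]-.03)<.008)&(abs(L[...,0])<.03)&(abs(L[...,1])<.033)
print(m.sum(), L[m].mean(0) if m.any() else "")
crop=cv2.resize(s[150:260,250:390],(509,400),interpolation=cv2.INTER_CUBIC)
cv2.imwrite("pics/b9.png",cv2.resize(np.hstack([cv2.resize(w,(533,400)),crop])[:,:,::-1],(800,307)))
E
```

```text
width 0.013231146004053439 49.154051542282104
[-1.75  0.65  1.12  1.54 -0.6   1.33 -2.81] [-1.23  0.52  0.56  1.67 -1.05  1.41 -2.55]
[0.35998481 0.56001488 0.23399427] 49.13672983646393 [-1.73  0.7   1.08  1.61 -0.65  1.23 -2.77]
28.1
35 [0.4393 0.4969 0.255 ]
70 [0.4278 0.506  0.2553]
110 [0.415  0.5161 0.2544]
195 [0.3867 0.5385 0.2545]
1219 [ 0.01050812 -0.0092257   0.02967454]
```

View pics/b9.png

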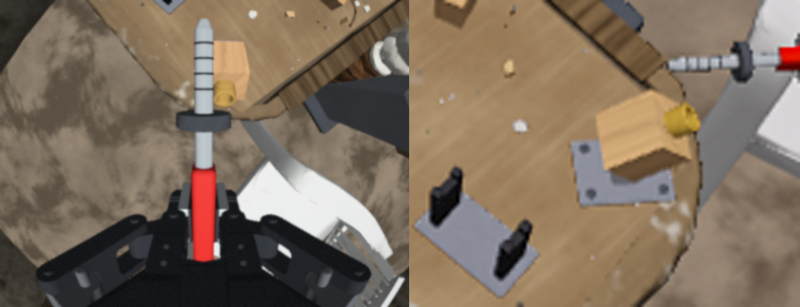

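The rod is level at 0.25 m, gripped and clear of everything. The block is unchanged in the V-rest; its end face still fits the plane to within 0.3 mm.

```bash
python3 -c "
from bench import manip
print(manip.sign_off())"
```

```text
the job is handed in; nothing more can be done
None
```

The job is handed in, though no verdict came back: the block lies in the V-rest with its tube leaning left at about 45°, the rod went in to its collar stop (about 4.5 N) and was drawn out, and it is now held level about 25 cm above the bench, at 28 s of the 61 s allowed.

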